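Gauge the blind well and fit the plug that matches

TASK

The metal block has one wide well whose depth, shallow or deep, you cannot know from outside: take the depth rod out of its rest hole in the block, lower its tip in the well until it stops to find how deep the well is, and hang the rod back in its rest hole. Then put into the well the plug whose body is just as long as the well is deep, so that its shoulder comes level with the top of the block. Move only that plug; leave the other one standing where it is.

Things in the scene. Friction and masses are not known exactly. Their poses are not given: they have to be found in the camera images.
- block: Fixed aluminium block, grey ends, 104 (x) x 190 (y) x 80 mm high, yaw within 0.25 rad. Origin: centre of underside. Two round holes in its top: the well, 43 mm wide, at x 0, y -45 mm, blind with a flat floor either 35 mm or 60 mm below the top (floor at z = 45 or 20 mm; which one changes, nothing outside shows it); the rod's rest hole, 21 mm wide, at x 0, y +50 mm, right through.
- rod: Loose upright depth rod, 0.1 kg, hanging in the rest hole. Origin: lower tip, z up. Steel shaft 10 mm thick, z = 0 to 72 mm; round flange 36 mm wide, z = 72 to 76 mm; black round handle 22 mm thick, z = 76 to 121 mm. At rest the flange lies on the block's top, so the tip is 8 mm above the worktop.
- plug_short: The shorter of two loose aluminium plugs (0.15 to 0.23 kg) that stand upright on the worktop and swap places between starts. Origin: centre of underside, z up. Round body 30 mm thick, z = 0 to 35 mm, with a thin dark line near its flat shoulder; above that a round grip stem 18 mm thick, z = 35 to 80 mm. The plugs differ only in body length (35 or 60 mm).
- plug_long: The longer of two loose aluminium plugs (0.15 to 0.23 kg) that stand upright on the worktop and swap places between starts. Origin: centre of underside, z up. Round body 30 mm thick, z = 0 to 60 mm, with a thin dark line near its flat shoulder; above that a round grip stem 18 mm thick, z = 60 to 105 mm. The plugs differ only in body length (35 or 60 mm).
Things that resemble listed ones, but are neither listed nor needed, are in the scene too. Leave any yellow look-alike of the plug_long alone.

How it is judged:
By the outcome, as a careful person would: the job done as asked, in the order asked, and still so for the second after the job is handed in, with the robot touching nothing.
It also fails if it takes over 67 s, if anything falls off the work surface, if the arm or the gripper's body presses on something with over 40 N, if the wrist force passes 120 N, or if a joint passes its speed limit or range.

ROBOT

A 6-joint arm with a two-finger parallel gripper is mounted at the origin on a cart in front of the work surface, level with it; the furniture and walls round the work are solid. World frame = base frame: x ahead of the robot, y to its left, z up, the work surface at z = 0. Lengths are in m, angles in rad, forces in N, time in s.
With the tool pointing down it reaches from about 0.275 to 1 m from the base axis. Payload 8.4 kg.
Tool frame: the origin (TCP) lies between the finger pads; the fingertips stand 11 mm ahead of it and the grasp point (between the pads) lies 8 mm behind it; z points along the fingers, y is the direction in which the jaws open and shut (so a half turn about z gives the same grasp; the last joint's range is limited). The gripper opens to 85 mm and grips with 20 to 120 N. Pads are 22 mm wide; open, the fingers measure 114 mm over their backs; the gripper's body (76 mm by 85 mm) begins 54 mm behind the grasp point. The pads swing forward as they close: fully open they stand 13 mm farther back than shut.
Start: joints at [-1.104, 0.353, 1.633, -0, 1.155, -0.002], TCP at [0.282, -0.558, 0.242] pointing down, gripper open.
Joint ranges: [-2.63, 2.63], [-0.92, 2.1], [0.06, 2.66], [-1.3, 4.44], [0, 2.69], [-3.02, 3.02]. Speed limits (rad/s): [2.22, 2.22, 2.79, 3.14, 3.14, 3.14].

INTERFACE

Orientations are given as a 3x3 rotation matrix whose columns are the frame's x, y, z axes.
In Python, from workcell import manip gives the robot as it stands.
- The arm moves only by the shell command python3 -m jog 'ROWS' [OPENING] [FORCE]. ROWS is JSON, a list that holds one entry, the list of rows, each a list of 4 numbers: the shift along the world's x, y, z in m, then the turn about the world's z in rad. A call has 1 to 20 rows; each row is the pose to reach, as a shift and turn from the pose measured when the call began; what a row does not reach only later rows make up. A row lasts 1/12 s, in which the tool goes at most 41.7 mm and 7.16 degrees, less where a joint would pass 70% of its speed; a pose out of reach is approached as far as the arm can. A call with a gripper value outside its range is refused whole. OPENING is the finger opening in m, from 0 to 0.0854, set as the call begins (- or left out, the last holds). The fingers move at their own pace and stop on an object; FORCE is the grip in N (left out, the last holds). Time passes only in rows, so rows that repeat a pose let the fingers close. It gives the time, the measured TCP pose, the force and the opening at its end, in the units of the state.
- manip.get_state(): the state, without advancing time (a new reading comes with each control period).
- manip.camera(name): name is "scene" or "top"; returns the picture (420x560x3 uint8, red, green, blue); there is no depth.
- manip.get_calibration(name): a dict with "fx", "fy", "cx", "cy" (pixels), "R" (3x3) and "t" (3): a world point X has camera coordinates R X + t. Camera axes: x right, y down, z forward; pixel columns grow to the right and rows downward; lengths in m; the calibration is good to about 2 mm. A picture is of the moment at which its call begins. get_calibration takes no time and is no camera call.
- manip.hand_in(): hands the job in, once; it reports no verdict.
The state is a dict: "clock": time; "q": joint angles; "dq": joint speeds; "effort": joint torques, N m; "position": TCP position; "ee_rot": TCP orientation; "contact_force": force on the tool from outside, world axes, zero at the start; "ft_torque": the same for the moment, N m; "opening": finger opening in m.
Only numpy, scipy, OpenCV 4.12 (cv2) and the standard library are available. Lean on these libraries where they do the work, as an engineer would, in place of code of your own. Each camera call takes 0.05 s, during which the arm holds its last target.

## Working session

There is one attempt and no reset: what is moved stays moved. The work goes in short steps, Python scripts to look and compute and a shell command to move; the robot and the scene stay as the last step left them, time stands still between calls to the robot, and variables do not carry over. Pictures are saved under pics/ and viewed, and the job is handed in when it is done.

```bash
ls; mkdir -p pics
python3 - <<'E'
from workcell import manip
import cv2
for n in("scene","top"):
    im=manip.camera(n); cv2.imwrite(f"pics/{n}0.png",im[:,:,::-1]); c=manip.get_calibration(n); print(n,c)
s=manip.get_state(); print(s)
E
```

```text
pics
scene {'fx': 512.0227933481935, 'fy': 512.0227933481935, 'cx': 266.9674668180866, 'cy': 212.85125319707586, 'R': array([[ 0.51643343, -0.85605312, -0.02166946],
       [-0.52489574, -0.29645858, -0.79787015],
       [ 0.67659513,  0.42342103, -0.60243975]]), 't': array([-0.36654141,  0.29541859,  0.70618767])}
top {'fx': 394.02163960581754, 'fy': 394.02163960581754, 'cx': 274.46288426715495, 'cy': 209.94028534438436, 'R': array([[ 0.00409127, -0.99905381,  0.04329823],
       [-0.99168196, -0.00962377, -0.12835217],
       [ 0.12864741, -0.04241295, -0.99078302]]), 't': array([-0.11340841,  0.57094875,  0.81024488])}
{'clock': 0.1, 'q': array([-1.10437611e+00,  3.53608494e-01,  1.63404572e+00,  6.30745669e-06,
        1.15522644e+00, -2.35298213e-03]), 'dq': array([ 0.00084817,  0.00081488, -0.00333757,  0.00025931,  0.00116021,
        0.00047793]), 'effort': array([ 2.05770211e-04, -6.06358480e+01, -3.42818606e+01,  2.23376458e-05,
        3.98626289e-03,  1.20558667e-05]), 'position': array([ 0.28221103, -0.55719145,  0.24162428]), 'ee_rot': array([[ 8.92124374e-01,  4.51789522e-01, -5.74047610e-04],
       [ 4.51789887e-01, -8.92123629e-01,  1.15301340e-03],
       [ 8.79793791e-06, -1.28798026e-03, -9.99999171e-01]]), 'contact_force': array([ 0.59750161, -0.3244377 ,  0.08276034]), 'ft_torque': array([-0.01184356,  0.00561087,  0.01278131]), 'opening': 0.08522134484835944}
```

View pics/scene0.png

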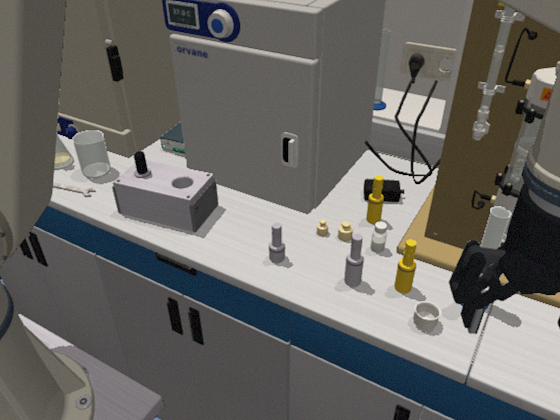

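View pics/top0.png

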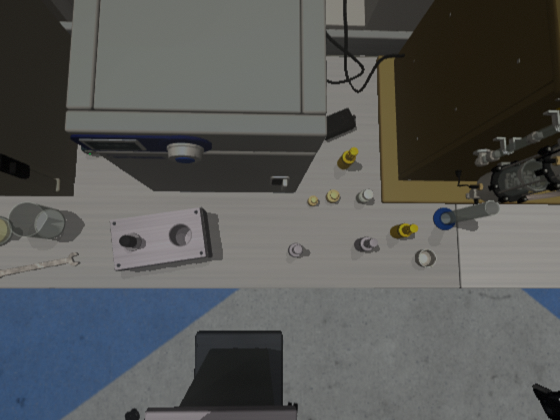

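The top view shows the block around (160,238), the rod handle at (128,241), and the well at (181,235). The short plug is at about (297,250) and the long plug at (368,244). The yellow look-alikes are at (405,230) and (348,157), and the oven stands behind the block. Next I'll zoom in.

```bash
cat > h.py <<'E'
import numpy as np, cv2
from workcell import manip
def ray(n,uv,z):
    c=manip.get_calibration(n);R=np.array(c['R']);t=np.array(c['t'])
    d=R.T@np.array([(uv[0]-c['cx'])/c['fx'],(uv[1]-c['cy'])/c['fy'],1]);C=-R.T@t
    return C+d*(z-C[2])/d[2]
def proj(n,X):
    c=manip.get_calibration(n);p=np.array(c['R'])@np.array(X)+np.array(c['t'])
    return np.array([c['fx']*p[0]/p[2]+c['cx'],c['fy']*p[1]/p[2]+c['cy']])
def tri(uva,uvb):
    P=[]
    for n in("top","scene"):
        c=manip.get_calibration(n);K=np.array([[c['fx'],0,c['cx']],[0,c['fy'],c['cy']],[0,0,1]])
        P.append(K@np.c_[np.array(c['R']),np.array(c['t'])])
    X=cv2.triangulatePoints(P[0],P[1],np.array(uva,float).reshape(2,1),np.array(uvb,float).reshape(2,1))
    return (X[:3]/X[3]).ravel()
def crop(src,x0,y0,w,h,k,out):
    im=cv2.imread(src)[y0:y0+h,x0:x0+w]
    cv2.imwrite(out,cv2.resize(im,None,fx=k,fy=k,interpolation=cv2.INTER_CUBIC))
E
python3 - <<'E'
from h import *
crop("pics/top0.png",95,195,130,90,6,"pics/tblock.png")
crop("pics/top0.png",270,210,130,60,6,"pics/tplug.png")
crop("pics/scene0.png",100,140,130,95,6,"pics/sblock.png")
crop("pics/scene0.png",255,215,120,80,6,"pics/splug.png")
for n in("scene","top"):
    c=manip.get_calibration(n);print(-np.array(c['R']).T@np.array(c['t']))
E
```

```text
[-0.13344494 -0.52521426  0.65319844]
[ 0.46242766 -0.07344155  0.88096976]
```

View pics/tblock.png

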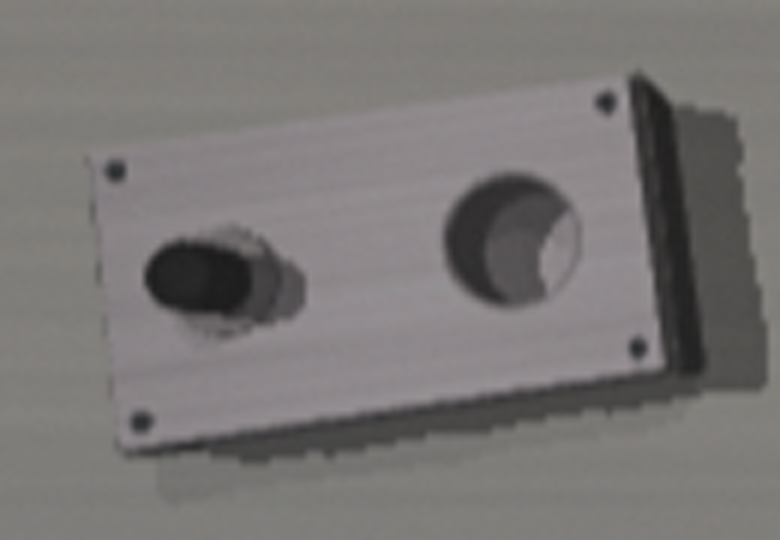

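View pics/tplug.png

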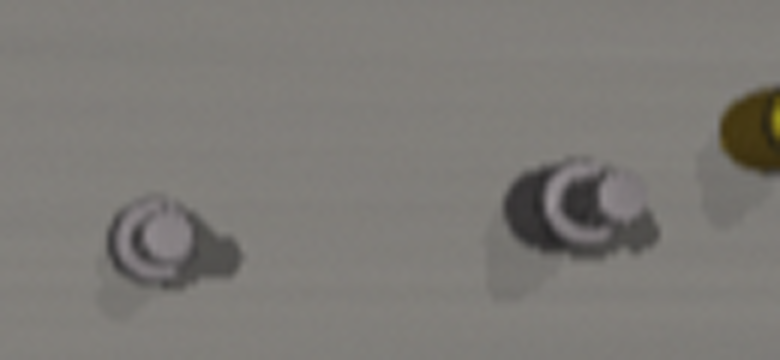

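View pics/sblock.png

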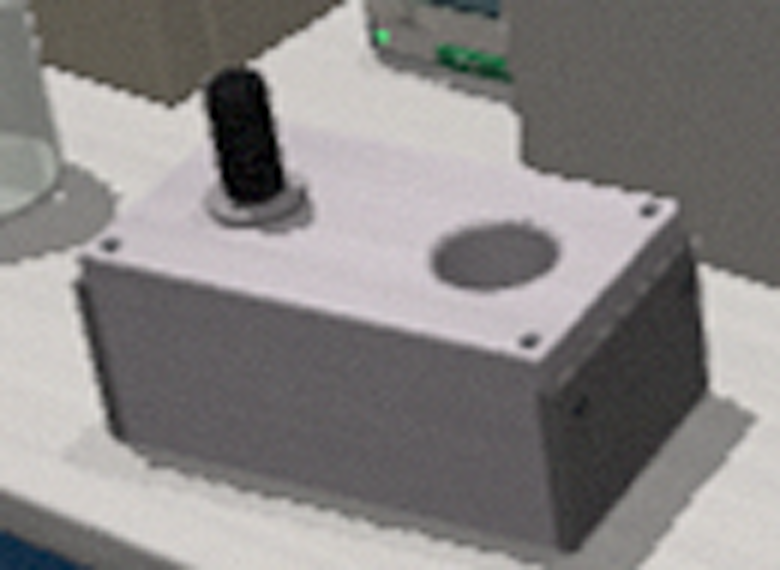

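View pics/splug.png

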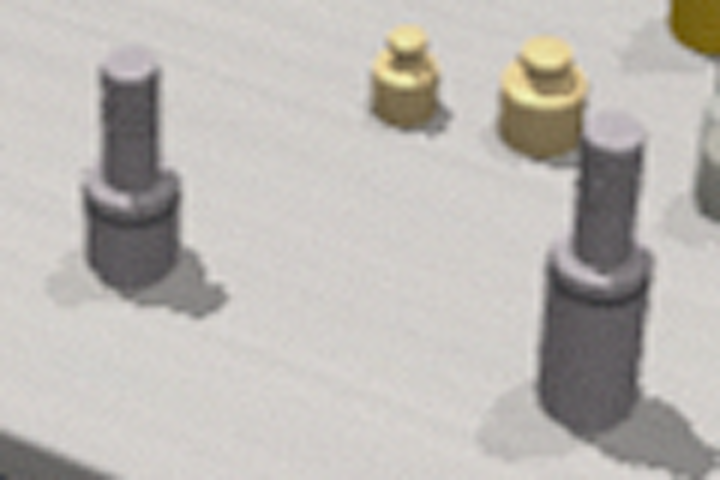

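The crops show:
- Block corners in the tblock crop: (92,158), (632,77), (665,368) and (122,452).
- Well at (512,240) and handle top at (178,276).
- Stem tops in the tplug crop: short (169,237), long (623,195).

I'll compute positions and check them against the scene view.

Run:
```python
from h import *
np.set_printoptions(precision=4,suppress=True)
f=lambda u,v,x0,y0:((u+.5)/6-.5+x0,(v+.5)/6-.5+y0)
C=[f(*p,95,195) for p in[(92,158),(632,77),(665,368),(122,452)]]
W=[ray("top",c,.08)[:2] for c in C]; print(W)
print("sides",[np.linalg.norm(W[i]-W[(i+1)%4]) for i in range(4)])
c=sum(W)/4; a=(W[0]+W[3]-W[1]-W[2]); yaw=np.arctan2(-a[0],a[1]); print("centre",c,"yaw",yaw)
e=np.array([-np.sin(yaw),np.cos(yaw)])
print("well pred",c-.045*e,"meas",ray("top",f(512,240,95,195),.08)); print("rest pred",c+.05*e)
print("handle top",ray("top",f(178,276,95,195),.129))
well_s=f(496,256,100,140); print("well scene",ray("scene",well_s,.08), "tri",tri(f(512,240,95,195),well_s))
C2=[f(*p,100,140) for p in[(80,258),(540,362),(680,203)]]
print("scene corners BL,BR,TR",[ray("scene",q,.08)[:2] for q in C2])
print("handle scene",ray("scene",f(233,82,100,140),.129), tri(f(178,276,95,195),f(233,82,100,140)))
for n,a,b,z in(("short",(169,237),(131,64),.08),("long",(623,195),(613,131),.105)):
    a=f(*a,270,210);b=f(*b,255,215)
    print(n,ray("top",a,z),ray("scene",b,z),tri(a,b))
```

```text
[array([0.541 , 0.2229]), array([0.5701, 0.0442]), array([0.4721, 0.0305]), array([0.4438, 0.2076])]
sides [np.float64(0.1809732720136971), np.float64(0.09900888457771928), np.float64(0.17933209965559663), np.float64(0.09842925638803031)]
centre [0.5067 0.1263] yaw 0.16017632562326195
well pred [0.5139 0.0819] meas [0.5145 0.0827 0.08  ]
rest pred [0.4988 0.1757]
handle top [0.4994 0.1762 0.129 ]
well scene [0.514  0.0809 0.08  ] tri [0.515  0.0824 0.0789]
scene corners BL,BR,TR [array([0.4434, 0.2044]), array([0.4722, 0.0295]), array([0.5715, 0.0458])]
handle scene [0.4988 0.1744 0.129 ] [0.4998 0.1761 0.128 ]
short [ 0.4867 -0.1554  0.08  ] [ 0.487  -0.1563  0.08  ] [ 0.4871 -0.1559  0.0797]
long [ 0.5006 -0.3039  0.105 ] [ 0.5    -0.3038  0.105 ] [ 0.5005 -0.3038  0.1047]
```

```bash
python3 - <<'E'
from h import *
for u in (160,220,280): print(ray("top",(u,191),0))
E
python3 -m jog '[[[0.01,0.035,0,0.1],[0.02,0.075,0,0.2],[0.03,0.115,0,0.3],[0.04,0.155,0,0.4],[0.05,0.195,0,0.5],[0.06,0.235,0,0.6],[0.075,0.275,0,0.7],[0.09,0.31,0,0.8],[0.1,0.35,0,0.9],[0.115,0.39,0,1.0],[0.125,0.43,0,1.1],[0.14,0.465,0,1.2],[0.15,0.505,0,1.26],[0.16,0.545,0,1.26],[0.17,0.58,0,1.26],[0.18,0.62,0,1.26],[0.195,0.66,0,1.26],[0.205,0.695,0,1.26],[0.217,0.733,0,1.26],[0.217,0.733,0,1.26]]]' 0.06
```

```text
[0.61714486 0.14589618 0.        ]
[0.61872869 0.01206049 0.        ]
[ 0.62033375 -0.12356873  0.        ]
clock: 1.77
position: [0.501, 0.1815, 0.2416]
ee_rot: [[-0.16, 0.987, 0.0], [0.987, 0.16, 0.002], [0.002, 0.001, -1.0]]
contact_force: [-0.4, -0.4, 0.6]
opening: 0.0599
```

```bash
python3 -m jog '[[[-0.0015,-0.0055,0,0],[-0.0015,-0.0055,-0.02,0],[-0.0015,-0.0055,-0.04,0],[-0.0015,-0.0055,-0.06,0],[-0.0015,-0.0055,-0.075,0],[-0.0015,-0.0055,-0.085,0],[-0.0015,-0.0055,-0.085,0]]]'
python3 - <<'E'
from h import *
for n in("scene","top"):
    cv2.imwrite(f"pics/{n}1.png",manip.camera(n)[:,:,::-1])
crop("pics/scene1.png",80,100,150,120,5,"pics/s1c.png")
print(manip.get_state()['position'])
E
```

```text
clock: 2.35
position: [0.4979, 0.1745, 0.1547]
ee_rot: [[-0.159, 0.987, -0.003], [0.987, 0.159, 0.001], [0.001, -0.003, -1.0]]
contact_force: [-0.8, -0.4, 0.6]
opening: 0.0599
[0.49940943 0.17537847 0.15684409]
```

View pics/s1c.png

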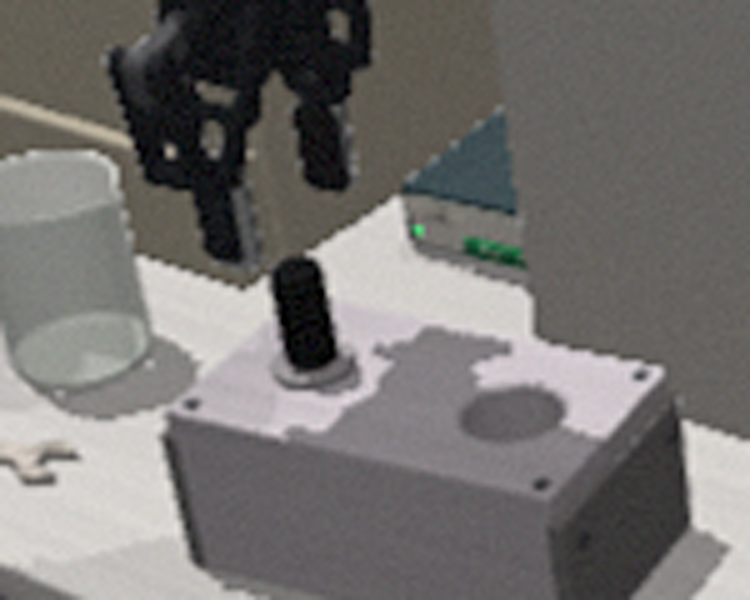

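View pics/top1.png

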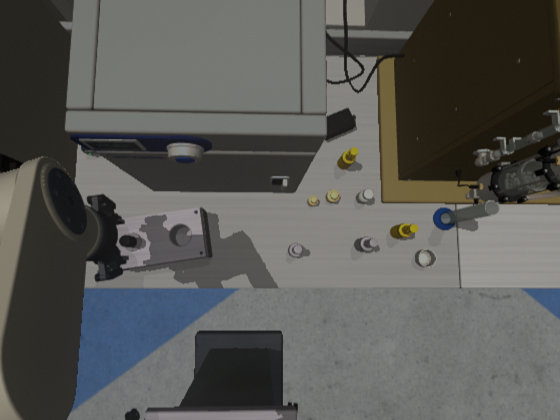

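The fingers stand on either side of the handle, with tips at crop (232,265) and (330,190) and the handle top at (298,265). I'll descend and grip.

```bash
python3 -m jog '[[[0,0.0005,-0.02,0],[0,0.0005,-0.04,0],[0,0.0005,-0.05,0],[0,0.0005,-0.055,0],[0,0.0005,-0.055,0],[0,0.0005,-0.055,0]]]'
python3 -m jog '[[[0,0,0,0],[0,0,0,0],[0,0,0,0],[0,0,0,0],[0,0,0,0],[0,0,0,0],[0,0,0,0],[0,0,0,0]]]' 0 60
```

```text
clock: 2.95
position: [0.4999, 0.176, 0.1026]
ee_rot: [[-0.16, 0.987, 0.001], [0.987, 0.16, 0.002], [0.002, 0.001, -1.0]]
contact_force: [-0.3, 1.2, 0.3]
opening: 0.0599
clock: 3.62
position: [0.5003, 0.1762, 0.1035]
ee_rot: [[-0.16, 0.987, 0.002], [0.987, 0.16, 0.003], [0.002, 0.002, -1.0]]
contact_force: [-1.3, -0.5, 5.7]
opening: 0.0207
```

```bash
python3 -m jog '[[[0,0,0.01,0],[0,0,0.025,0],[0,0,0.05,0],[0,0,0.075,0],[0,0,0.095,0],[0,0,0.105,0],[0,0,0.105,0],[0,0,0.105,0]]]'
python3 - <<'E'
from h import *
for n in("scene","top"):
    cv2.imwrite(f"pics/{n}2.png",manip.camera(n)[:,:,::-1])
crop("pics/scene2.png",80,80,150,120,5,"pics/s2c.png")
s=manip.get_state();print(s['position'],s['contact_force'],s['opening'])
E
```

```text
clock: 4.28
position: [0.5003, 0.1762, 0.2086]
ee_rot: [[-0.16, 0.987, 0.003], [0.987, 0.16, 0.003], [0.003, 0.003, -1.0]]
contact_force: [-1.2, 0.6, -0.9]
opening: 0.0205
[0.49952222 0.17585949 0.20725378] [ 0.16472689  0.49094672 -1.86850901] 0.020513134444024708
```

View pics/s2c.png

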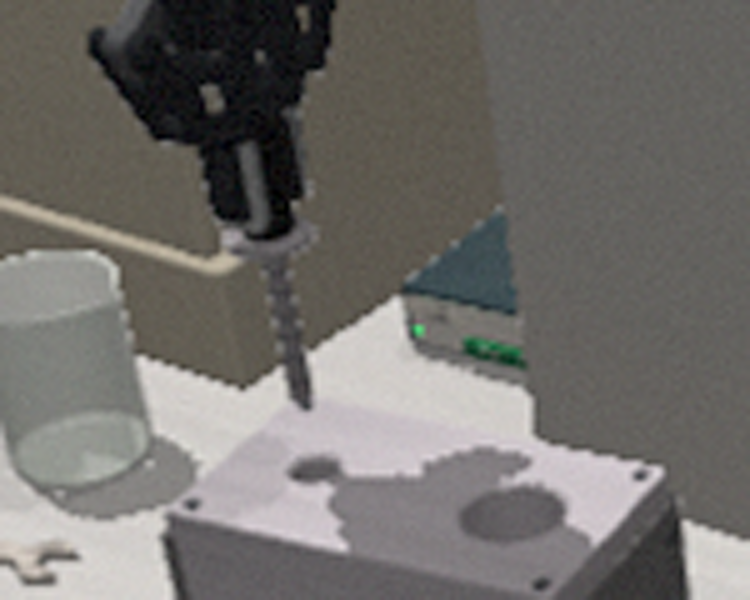

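The shaft hangs vertically with its tip at crop (302,405). The empty rest hole is at (316,468) and the well at (513,512).

Run:
```python
from h import *
f=lambda u,v:((u+.5)/5-.5+80,(v+.5)/5-.5+80)
print(ray("scene",f(303,406),.112),ray("scene",f(316,468),.08),ray("scene",f(513,513),.08))
print(proj("scene",[.4995,.1757,.112]),f(303,406))
crop("pics/top2.png",95,195,130,90,6,"pics/t2c.png")
```

```text
[0.4980965  0.17283405 0.112     ] [0.50035906 0.17493378 0.08      ] [0.5140492  0.08106175 0.08      ]
[139.61881115 160.13435082] (140.2, 160.8)
```

View pics/t2c.png

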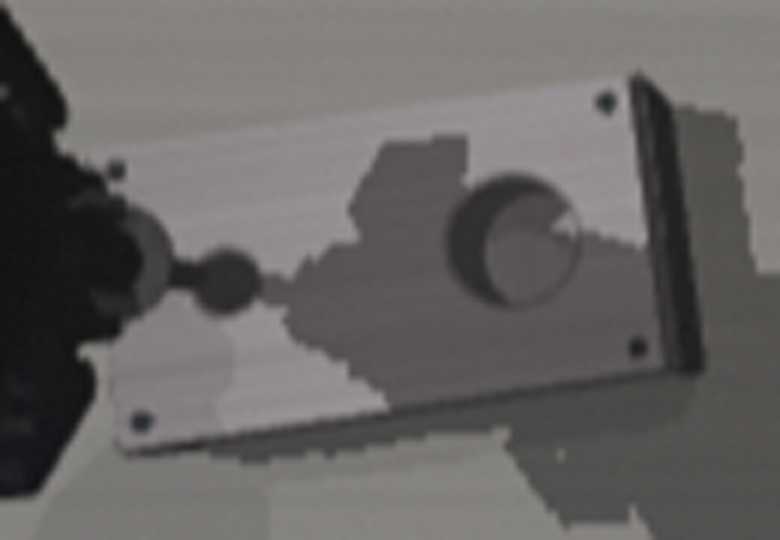

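```bash
python3 -m jog '[[[0.003,-0.02,0,0],[0.007,-0.045,0,0],[0.011,-0.07,0,0],[0.014,-0.085,0,0],[0.0148,-0.0935,0,0],[0.0148,-0.0935,0,0],[0.0148,-0.0935,0,0],[0.0148,-0.0935,-0.015,0],[0.0148,-0.0935,-0.03,0],[0.0148,-0.0935,-0.045,0],[0.0148,-0.0935,-0.05,0],[0.0148,-0.0935,-0.05,0],[0.0148,-0.0935,-0.05,0]]]'
```

```text
clock: 5.47
position: [0.5142, 0.083, 0.1573]
ee_rot: [[-0.16, 0.987, -0.001], [0.987, 0.16, 0.002], [0.002, -0.0, -1.0]]
contact_force: [0.6, 0.4, -0.0]
opening: 0.0204
```

The tip is about at z=0.062. If the well is shallow, contact should come at TCP z≈0.140; if deep, at 0.115. From here I'll go down slowly.

```bash
python3 -m jog '[[[0,0,-0.005,0],[0,0,-0.009,0],[0,0,-0.012,0],[0,0,-0.013,0],[0,0,-0.013,0]]]'
python3 -m jog '[[[0,0,-0.0015,0],[0,0,-0.003,0],[0,0,-0.0045,0],[0,0,-0.0045,0]]]'
python3 -m jog '[[[0,0,-0.001,0],[0,0,-0.002,0],[0,0,-0.002,0]]]'
```

```text
clock: 5.88
position: [0.5141, 0.083, 0.1441]
ee_rot: [[-0.16, 0.987, -0.001], [0.987, 0.16, 0.002], [0.002, -0.0, -1.0]]
contact_force: [0.1, 0.8, -2.0]
opening: 0.021
clock: 6.22
position: [0.5139, 0.0829, 0.1393]
ee_rot: [[-0.16, 0.987, -0.001], [0.987, 0.16, 0.002], [0.002, -0.001, -1.0]]
contact_force: [-0.0, -0.5, -1.1]
opening: 0.0205
clock: 6.47
position: [0.5138, 0.0829, 0.1371]
ee_rot: [[-0.16, 0.987, -0.002], [0.987, 0.16, 0.002], [0.002, -0.001, -1.0]]
contact_force: [0.4, 0.3, -1.1]
opening: 0.0205
```

```bash
python3 -m jog '[[[0,0,-0.002,0],[0,0,-0.004,0],[0,0,-0.004,0]]]'
python3 -m jog '[[[0,0,-0.003,0],[0,0,-0.006,0],[0,0,-0.009,0],[0,0,-0.012,0],[0,0,-0.013,0],[0,0,-0.013,0]]]'
```

```text
clock: 6.72
position: [0.5136, 0.0829, 0.1327]
ee_rot: [[-0.16, 0.987, -0.002], [0.987, 0.16, 0.002], [0.002, -0.002, -1.0]]
contact_force: [-0.0, 0.1, -1.7]
opening: 0.0206
clock: 7.22
position: [0.5133, 0.0828, 0.1193]
ee_rot: [[-0.16, 0.987, -0.003], [0.987, 0.16, 0.002], [0.002, -0.002, -1.0]]
contact_force: [0.5, 0.7, -1.2]
opening: 0.0203
```

There was no contact at the shallow depth, so the well looks deep. I'll keep lowering until the tip touches the floor.

```bash
python3 -m jog '[[[0,0,-0.001,0],[0,0,-0.002,0],[0,0,-0.002,0]]]'
python3 -m jog '[[[0,0,-0.001,0],[0,0,-0.0015,0],[0,0,-0.0015,0]]]'
python3 -m jog '[[[0,0,-0.001,0],[0,0,-0.001,0]]]'
```

```text
clock: 7.47
position: [0.5132, 0.0828, 0.1171]
ee_rot: [[-0.16, 0.987, -0.003], [0.987, 0.16, 0.002], [0.002, -0.003, -1.0]]
contact_force: [0.3, -0.8, -1.4]
opening: 0.0208
clock: 7.72
position: [0.5132, 0.0828, 0.1156]
ee_rot: [[-0.16, 0.987, -0.003], [0.987, 0.16, 0.002], [0.002, -0.003, -1.0]]
contact_force: [0.2, 0.2, -1.2]
opening: 0.0208
clock: 7.88
position: [0.5136, 0.0829, 0.1154]
ee_rot: [[-0.16, 0.987, -0.002], [0.987, 0.16, 0.002], [0.002, -0.002, -1.0]]
contact_force: [-2.9, -1.4, 7.7]
opening: 0.0206
```

```bash
python3 -m jog '[[[0,0,-0.001,0],[0,0,-0.001,0]]]'
```

```text
clock: 8.05
position: [0.5137, 0.0829, 0.1153]
ee_rot: [[-0.16, 0.987, -0.002], [0.987, 0.16, 0.002], [0.002, -0.002, -1.0]]
contact_force: [-3.8, -0.7, 11.2]
opening: 0.0207
```

The rod stopped at TCP z=0.1153 with 11 N on the tool, which puts the tip at z≈0.020. The well is 60 mm deep, so plug_long is the right plug. Next I'll hang the rod back.

```bash
python3 -m jog '[[[0,0,0.01,0],[0,0,0.03,0],[0,0,0.06,0],[0,0,0.085,0],[0,0,0.092,0],[0,0,0.092,0],[-0.003,0.02,0.092,0],[-0.007,0.045,0.092,0],[-0.011,0.07,0.092,0],[-0.013,0.087,0.092,0],[-0.014,0.093,0.092,0],[-0.014,0.093,0.092,0],[-0.014,0.093,0.092,0]]]'
python3 - <<'E'
from h import *
for n in("scene","top"):
    cv2.imwrite(f"pics/{n}3.png",manip.camera(n)[:,:,::-1])
crop("pics/scene3.png",80,80,150,120,5,"pics/s3c.png")
s=manip.get_state();print(s['position'],s['contact_force'],s['opening'])
E
```

```text
clock: 9.13
position: [0.4992, 0.1754, 0.2064]
ee_rot: [[-0.161, 0.987, -0.004], [0.987, 0.161, 0.001], [0.002, -0.003, -1.0]]
contact_force: [-0.1, -0.5, -2.1]
opening: 0.0208
[0.49953415 0.17494806 0.20681999] [ 0.71348747 -0.81313503 -1.68644858] 0.02038418015417321
```

View pics/s3c.png

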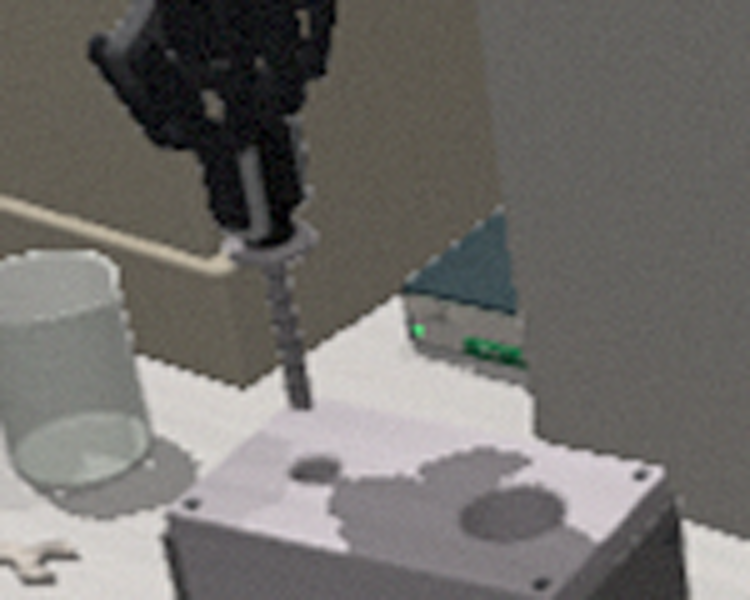

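The picture nearly matches the lift: the tip is at crop (301,405) and the hole at (316,468). I'll lower it.

```bash
python3 -m jog '[[[0,0.0005,-0.015,0],[0,0.0005,-0.035,0],[0,0.0005,-0.055,0],[0,0.0005,-0.075,0],[0,0.0005,-0.09,0],[0,0.0005,-0.098,0],[0,0.0005,-0.101,0],[0,0.0005,-0.101,0]]]'
python3 -m jog '[[[0,0,-0.001,0],[0,0,-0.0015,0],[0,0,-0.0015,0]]]'
```

```text
clock: 9.9
position: [0.4995, 0.1748, 0.1055]
ee_rot: [[-0.159, 0.987, -0.004], [0.987, 0.159, 0.001], [0.002, -0.004, -1.0]]
contact_force: [0.5, 0.7, -0.1]
opening: 0.0202
clock: 10.15
position: [0.5, 0.1749, 0.1047]
ee_rot: [[-0.159, 0.987, -0.003], [0.987, 0.159, 0.001], [0.002, -0.002, -1.0]]
contact_force: [0.4, 1.3, -0.6]
opening: 0.0208
```

```bash
python3 -m jog '[[[0,0,-0.001,0],[0,0,-0.001,0]]]'
python3 -m jog '[[[0,0,0,0],[0,0,0,0],[0,0,0,0],[0,0,0,0],[0,0,0,0],[0,0,0,0]]]' 0.05
python3 -m jog '[[[0,0,0.01,0],[0,0,0.03,0],[0,0,0.05,0],[0,0,0.08,0],[0,0,0.11,0],[0,0,0.135,0],[0,0,0.14,0],[0,0,0.14,0]]]'
python3 - <<'E'
from h import *
for n in("scene","top"):
    cv2.imwrite(f"pics/{n}4.png",manip.camera(n)[:,:,::-1])
crop("pics/scene4.png",80,80,150,120,5,"pics/s4c.png")
s=manip.get_state();print(s['position'],s['contact_force'],s['opening'])
E
```

```text
clock: 10.32
position: [0.5003, 0.175, 0.1042]
ee_rot: [[-0.159, 0.987, -0.002], [0.987, 0.159, 0.002], [0.002, -0.001, -1.0]]
contact_force: [0.8, -0.7, -2.1]
opening: 0.0207
clock: 10.82
position: [0.5003, 0.1751, 0.1041]
ee_rot: [[-0.159, 0.987, -0.002], [0.987, 0.159, 0.002], [0.002, -0.001, -1.0]]
contact_force: [0.2, -0.4, -1.0]
opening: 0.0501
clock: 11.48
position: [0.5014, 0.1755, 0.2468]
ee_rot: [[-0.159, 0.987, 0.003], [0.987, 0.159, 0.003], [0.003, 0.003, -1.0]]
contact_force: [-0.1, -0.2, 0.5]
opening: 0.0502
[0.49986125 0.17490079 0.2438306 ] [ 0.12877952  0.46514689 -0.83655135] 0.050023754273100116
```

View pics/s4c.png

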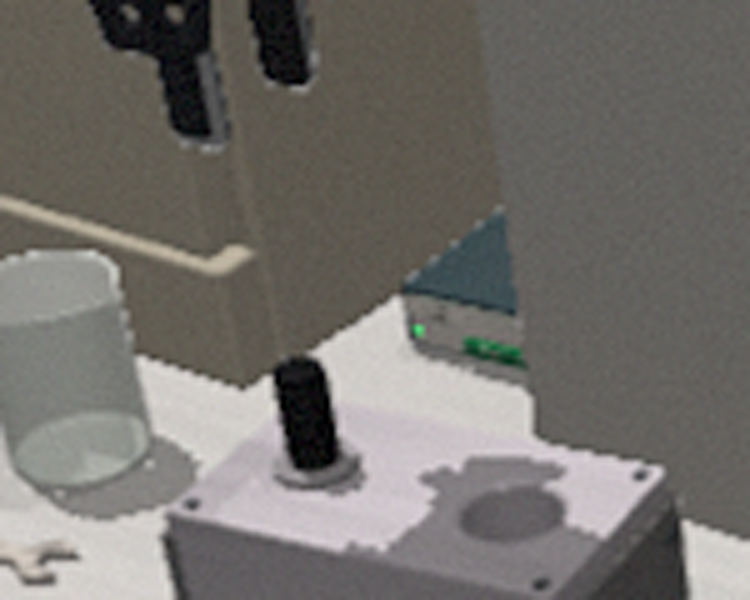

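The rod hangs in its rest hole, with its flange at crop (316,468) and the handle upright. Next I'll move over plug_long.

```bash
python3 -m jog '[[[0,-0.025,0,0],[0,-0.06,0,0],[0,-0.1,0,0],[0,-0.14,0,0],[0,-0.18,0,0],[0,-0.22,0,0],[0,-0.26,0,0],[0,-0.3,0,0],[0,-0.34,0,0],[0,-0.38,0,0],[0,-0.42,0,0],[0,-0.45,0,0],[0,-0.47,0,0],[0.0007,-0.479,0,0],[0.0007,-0.479,0,0],[0.0007,-0.479,-0.03,0],[0.0007,-0.479,-0.06,0],[0.0007,-0.479,-0.085,0],[0.0007,-0.479,-0.1,0],[0.0007,-0.479,-0.1,0]]]' 0.045
python3 - <<'E'
from h import *
for n in("scene","top"):
    cv2.imwrite(f"pics/{n}5.png",manip.camera(n)[:,:,::-1])
crop("pics/scene5.png",290,170,150,120,5,"pics/s5c.png")
crop("pics/top5.png",300,190,150,100,5,"pics/t5c.png")
s=manip.get_state();print(s['position'],s['contact_force'],s['opening'],s['q'])
E
```

```text
clock: 13.25
position: [0.4983, -0.3009, 0.1398]
ee_rot: [[-0.16, 0.987, -0.008], [0.987, 0.16, 0.006], [0.007, -0.007, -1.0]]
contact_force: [-1.2, 0.3, 1.0]
opening: 0.0454
[ 0.50039128 -0.30260047  0.1434495 ] [ 0.00828046  0.69796926 -0.47272928] 0.045150490419408974 [-5.46730232e-01  4.04782100e-01  1.80305465e+00  6.04634499e-04
  9.38306537e-01 -7.08041500e-01]
```

View pics/s5c.png

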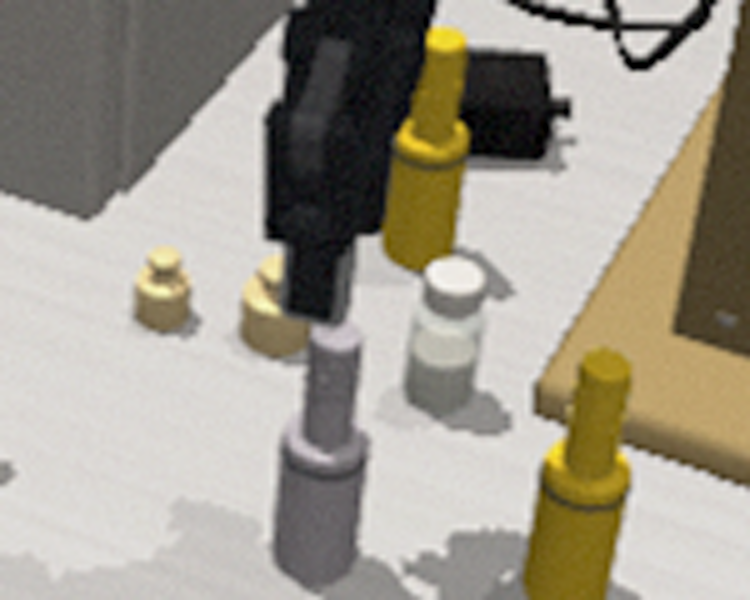

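View pics/t5c.png

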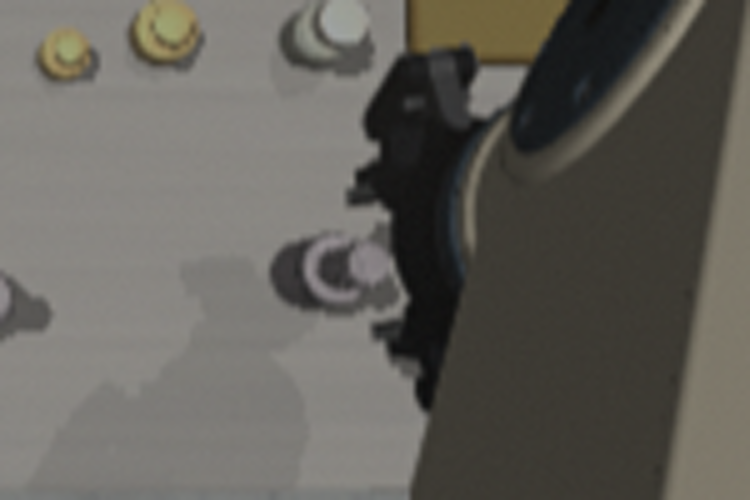

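In the top crop the fingertips at (358,190) and (385,330) straddle the stem at (370,264). I'll descend to grasp it.

```bash
python3 -m jog '[[[0,-0.001,-0.015,0],[0,-0.001,-0.035,0],[0,-0.001,-0.055,0],[0,-0.001,-0.064,0],[0,-0.001,-0.066,0],[0,-0.001,-0.066,0],[0,-0.001,-0.066,0]]]'
python3 -m jog '[[[0,0,0,0],[0,0,0,0],[0,0,0,0],[0,0,0,0],[0,0,0,0],[0,0,0,0],[0,0,0,0],[0,0,0,0]]]' 0 60
python3 -m jog '[[[0,0,0.005,0],[0,0,0.02,0],[0,0,0.05,0],[0,0,0.08,0],[0,0,0.11,0],[0,0,0.13,0],[0,0,0.14,0],[0,0,0.14,0]]]'
python3 - <<'E'
from h import *
for n in("scene","top"):
    cv2.imwrite(f"pics/{n}6.png",manip.camera(n)[:,:,::-1])
crop("pics/scene6.png",290,150,150,120,5,"pics/s6c.png")
s=manip.get_state();print(s['position'],s['contact_force'],s['opening'])
E
```

```text
clock: 13.93
position: [0.5012, -0.3039, 0.0788]
ee_rot: [[-0.16, 0.987, -0.002], [0.987, 0.16, 0.002], [0.002, -0.002, -1.0]]
contact_force: [0.1, 0.1, 0.1]
opening: 0.0451
clock: 14.6
position: [0.5019, -0.3044, 0.08]
ee_rot: [[-0.16, 0.987, -0.0], [0.987, 0.16, 0.001], [0.001, -0.0, -1.0]]
contact_force: [-0.8, -0.5, 6.9]
opening: 0.0161
clock: 15.27
position: [0.5029, -0.305, 0.2225]
ee_rot: [[-0.16, 0.987, 0.003], [0.987, 0.16, -0.001], [-0.002, 0.003, -1.0]]
contact_force: [0.7, -0.2, -1.4]
opening: 0.0166
[ 0.50148516 -0.30412909  0.21919363] [-1.20342189  0.79781344 -3.15363892] 0.016534521757303768
```

View pics/s6c.png

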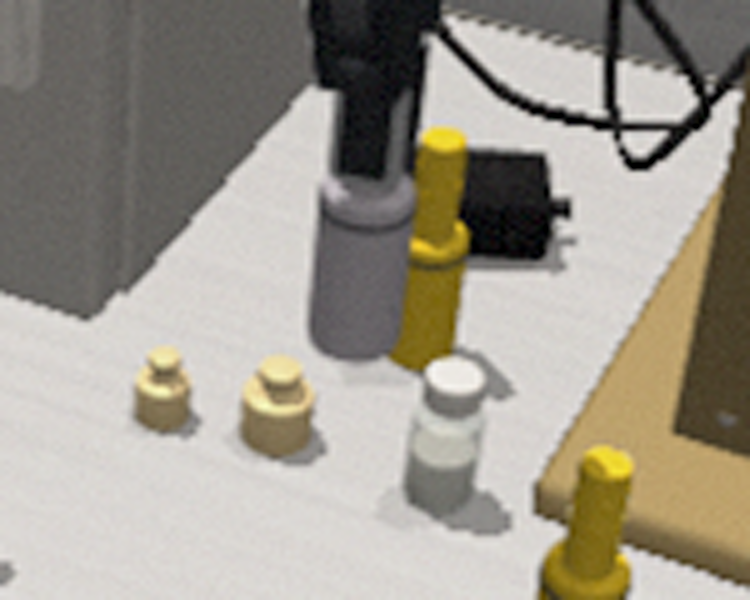

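The plug is held upright in the gripper, with its body at crop (360,270). I'll carry it over the well.

```bash
python3 -m jog '[[[0,0.02,0,0],[0.002,0.05,0,0],[0.003,0.085,0,0],[0.004,0.12,0,0],[0.005,0.155,0,0],[0.006,0.19,0,0],[0.007,0.225,0,0],[0.008,0.26,0,0],[0.009,0.295,0,0],[0.01,0.325,0,0],[0.011,0.35,0,0],[0.012,0.37,0,0],[0.0125,0.382,0,0],[0.0125,0.3865,0,0],[0.0125,0.3865,0,0],[0.0125,0.3865,0,0],[0.0125,0.3865,-0.02,0],[0.0125,0.3865,-0.04,0],[0.0125,0.3865,-0.045,0],[0.0125,0.3865,-0.045,0]]]'
python3 - <<'E'
from h import *
for n in("scene","top"):
    cv2.imwrite(f"pics/{n}7.png",manip.camera(n)[:,:,::-1])
crop("pics/scene7.png",100,90,150,120,5,"pics/s7c.png")
crop("pics/top7.png",95,190,150,100,5,"pics/t7c.png")
s=manip.get_state();print(s['position'],s['contact_force'],s['opening'])
E
```

```text
clock: 17.03
position: [0.5128, 0.0811, 0.1728]
ee_rot: [[-0.159, 0.987, -0.005], [0.987, 0.159, 0.001], [0.001, -0.004, -1.0]]
contact_force: [-0.7, -0.8, -1.3]
opening: 0.0164
[0.51425138 0.08170374 0.17468229] [ 0.68764457  0.38904006 -1.73939221] 0.01653256292592095
```

View pics/s7c.png

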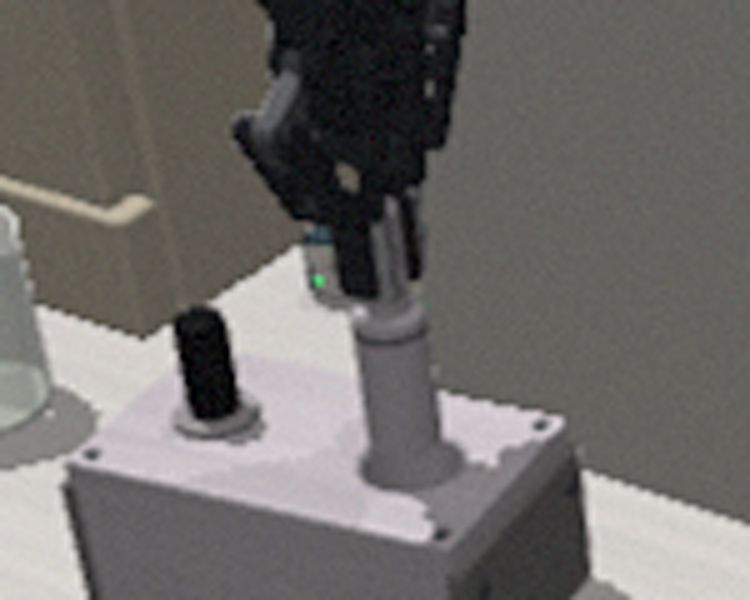

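View pics/t7c.png

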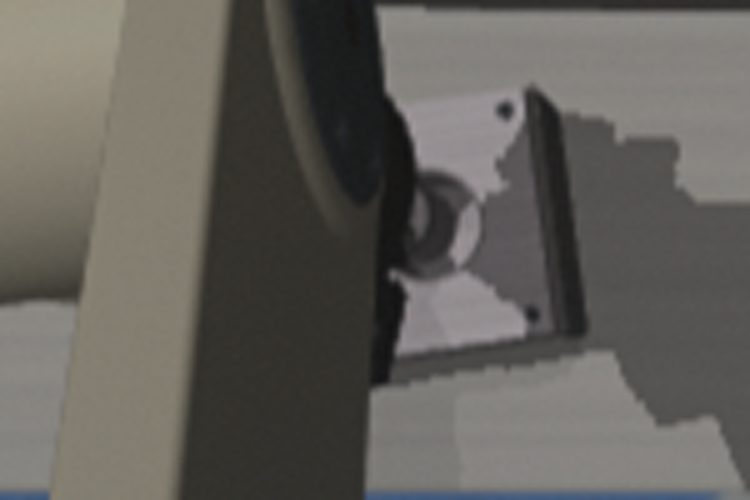

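Run:
```python
from h import *
g=lambda X:(proj("scene",X)-[100,90]+.5)*5-.5
for z in(.155,.095,.08): print(z,g([.514,.0817,z]))
```

```text
0.155 [388.20595428 301.7170229 ]
0.095 [407.15738923 431.57764832]
0.08 [411.68948128 462.63283278]
```

Run:
```python
from h import *
g=lambda X,o:(proj("scene",X)-o+.5)*5-.5
print([g([.5015,-.304,z],np.array([290,150])) for z in (.199,.193,.139)])
print(manip.get_state()['ft_torque'])
```

```text
[array([363.51802084, 199.09427983]), array([361.78141308, 214.93335871]), array([346.83011973, 351.29962404])]
[-0.0618431   0.00859296  0.01390479]
```

Run:
```python
from h import *
crop("pics/scene6.png",335,170,60,60,10,"pics/s6z.png")
crop("pics/scene7.png",155,125,60,70,10,"pics/s7z.png")
a=cv2.imread("pics/s6z.png");b=cv2.imread("pics/s7z.png")[:600]
o=lambda im,o,xyz:[cv2.circle(im,tuple(int(v) for v in (proj("scene",[*xyz[:2],z])+[.015*0,0]-o+.5)*10),4,(0,0,255),-1) for z in xyz[2:]]
def ring(im,off,c,z,r=.015):
    P=[(proj("scene",[c[0]+r*np.cos(t),c[1]+r*np.sin(t),z])-off+.5)*10 for t in np.linspace(0,6.28,60)]
    cv2.polylines(im,[np.int32(P)],True,(0,0,255),1)
for z in(.199,.139): ring(a,[335,170],(.5015,-.304),z)
for z in(.155,.095): ring(b,[155,125],(.5143,.0817),z)
ring(b,[155,125],(.514,.082),.08,.0215)
cv2.imwrite("pics/z67.png",cv2.resize(np.hstack([a,b]),(800,400)))
```

```text
(no output)
```

View pics/z67.png

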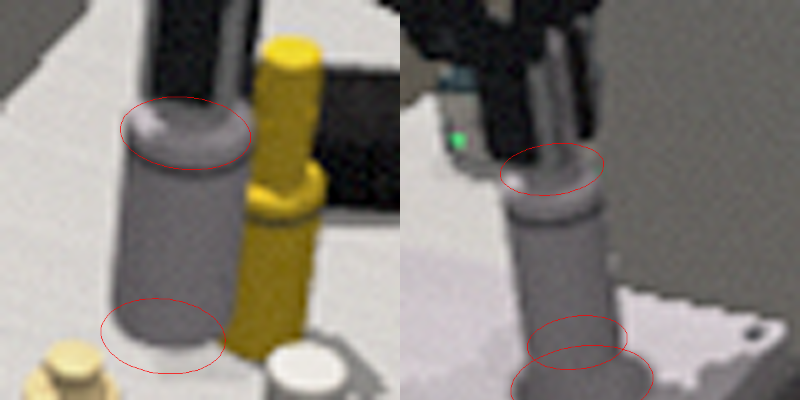

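The prediction and picture agree to about 2–3 mm, and the plug sits over the well in both views, where it has 6.5 mm clearance. I'll lower it.

```bash
python3 -m jog '[[[0,0.0005,-0.01,0],[0,0.0005,-0.02,0],[0,0.0005,-0.025,0],[0,0.0005,-0.025,0]]]'
python3 -m jog '[[[0,0,-0.01,0],[0,0,-0.02,0],[0,0,-0.03,0],[0,0,-0.038,0],[0,0,-0.041,0],[0,0,-0.041,0]]]'
```

```text
clock: 17.47
position: [0.5133, 0.082, 0.1483]
ee_rot: [[-0.159, 0.987, -0.003], [0.987, 0.159, 0.001], [0.001, -0.003, -1.0]]
contact_force: [-0.4, -0.9, -1.1]
opening: 0.0166
clock: 17.97
position: [0.5126, 0.0819, 0.1061]
ee_rot: [[-0.159, 0.987, -0.005], [0.987, 0.159, 0.001], [0.001, -0.005, -1.0]]
contact_force: [0.6, -0.4, -2.3]
opening: 0.0168
```

```bash
python3 -m jog '[[[0,0,-0.001,0],[0,0,-0.002,0],[0,0,-0.003,0],[0,0,-0.003,0]]]'
python3 -m jog '[[[0,0,-0.001,0],[0,0,-0.0015,0],[0,0,-0.0015,0]]]'
python3 -m jog '[[[0,0,-0.001,0],[0,0,-0.001,0]]]'
```

```text
clock: 18.3
position: [0.5128, 0.082, 0.1032]
ee_rot: [[-0.159, 0.987, -0.005], [0.987, 0.159, 0.001], [0.001, -0.005, -1.0]]
contact_force: [-0.9, -1.5, -2.2]
opening: 0.0165
clock: 18.55
position: [0.5128, 0.082, 0.1018]
ee_rot: [[-0.159, 0.987, -0.005], [0.987, 0.159, 0.001], [0.001, -0.005, -1.0]]
contact_force: [0.5, 0.1, -2.1]
opening: 0.0166
clock: 18.72
position: [0.5127, 0.082, 0.1007]
ee_rot: [[-0.159, 0.987, -0.005], [0.987, 0.159, 0.001], [0.001, -0.005, -1.0]]
contact_force: [0.9, 0.2, -1.4]
opening: 0.0167
```

```bash
python3 -m jog '[[[0,0,-0.001,0],[0,0,-0.001,0]]]'
python3 -m jog '[[[0,0,-0.001,0],[0,0,-0.001,0]]]'
```

```text
clock: 18.88
position: [0.5129, 0.082, 0.1001]
ee_rot: [[-0.159, 0.987, -0.005], [0.987, 0.159, 0.001], [0.001, -0.004, -1.0]]
contact_force: [-2.0, -0.1, 2.2]
opening: 0.0165
clock: 19.05
position: [0.5131, 0.0821, 0.1]
ee_rot: [[-0.159, 0.987, -0.004], [0.987, 0.159, 0.001], [0.001, -0.004, -1.0]]
contact_force: [-3.6, -1.0, 12.1]
opening: 0.0166
```

The plug is on the floor, with 12 N at TCP z=0.100. I'll release it and retreat.

```bash
python3 -m jog '[[[0,0,0.0005,0],[0,0,0.0005,0],[0,0,0.0005,0],[0,0,0.0005,0],[0,0,0.0005,0],[0,0,0.0005,0]]]' 0.045
python3 -m jog '[[[0,0,0.01,0],[0,0,0.03,0],[0,0,0.06,0],[0,0,0.1,0],[0,0,0.13,0],[0,0,0.14,0],[0,-0.03,0.14,0],[0,-0.06,0.14,0],[0,-0.1,0.14,0],[0,-0.14,0.14,0],[0,-0.18,0.14,0],[0,-0.22,0.14,0],[0,-0.25,0.14,0],[0,-0.27,0.14,0],[0,-0.28,0.14,0],[0,-0.28,0.14,0]]]'
python3 - <<'E'
from h import *
for n in("scene","top"):
    cv2.imwrite(f"pics/{n}8.png",manip.camera(n)[:,:,::-1])
crop("pics/scene8.png",100,130,150,110,5,"pics/s8c.png")
crop("pics/top8.png",95,195,130,90,6,"pics/t8c.png")
s=manip.get_state();print(s['position'],s['contact_force'],s['opening'])
E
```

```text
clock: 19.55
position: [0.5131, 0.082, 0.1003]
ee_rot: [[-0.159, 0.987, -0.004], [0.987, 0.159, 0.001], [0.001, -0.004, -1.0]]
contact_force: [-0.1, -0.6, 0.5]
opening: 0.0449
clock: 20.88
position: [0.5128, -0.1995, 0.2403]
ee_rot: [[-0.157, 0.988, -0.005], [0.988, 0.157, 0.001], [0.001, -0.005, -1.0]]
contact_force: [-1.0, 0.1, 0.6]
opening: 0.045
[ 0.51284099 -0.19726191  0.24019305] [ 0.16032935  1.17399068 -0.85017574] 0.044775129737286375
```

View pics/s8c.png

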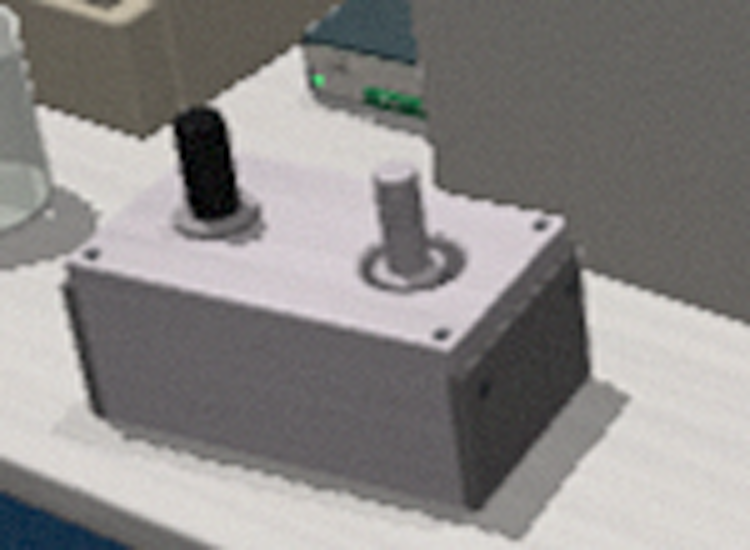

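View pics/t8c.png

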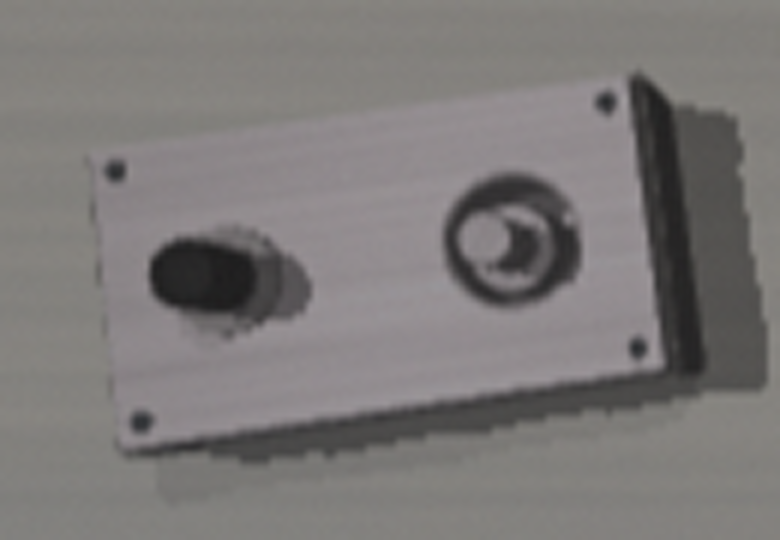

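View pics/scene8.png

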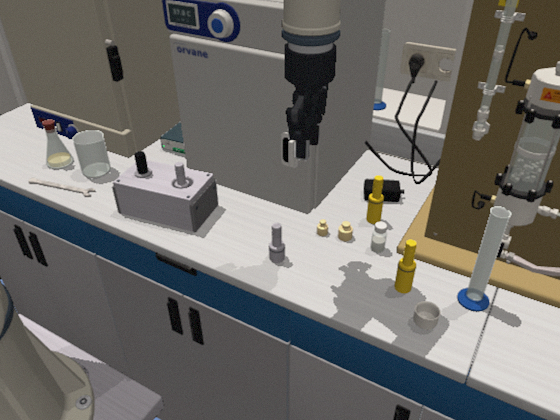

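The plug stands upright in the well with its stem top at s8c (397,172), and its shoulder looks level with the rim. The rod is hung and plug_short is untouched at (277,245). One last height check, then I'll hand in.

Run:
```python
from h import *
print(tri(((483.5)/6-.5+95,(238.5)/6-.5+195),((398.5)/5-.5+100,(172.5)/5-.5+130)))
print(tri(((182.5)/6-.5+95,(275.5)/6-.5+195),((201.5)/5-.5+100,(118.5)/5-.5+130)))
manip.hand_in()
```

```text
[0.51316109 0.08230065 0.12332534]
[0.50077779 0.17399658 0.12829201]
the job is handed in; nothing more can be done
```

I probed the well, hung the rod back in its rest hole, put plug_long in the well and handed the job in at about 21 s, well under the 67 s limit.

- **Depth:** the rod's tip passed the shallow level freely. It stopped at about z = 20 mm with 11 N on the tool, so the well is 60 mm deep.
- **Plug:** plug_long touched the floor at the expected height with 12 N, and I then released it. It stands upright, and its stem top measures about 123 mm against the 125 mm expected. That is within the camera's accuracy, and the shoulder looks level with the block's top.
- **Rod:** it hangs upright with its flange on the block. The top of its handle measures 128 mm against the 129 mm expected.
- **Other items:** plug_short and the yellow look-alikes still stand in their places, and the gripper is clear of everything.

One check disagreed slightly: with the plug held above the well, it looked about 2–3 mm off its predicted position. That was well inside the 6.5 mm clearance, and it went in without catching.

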